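# Hang the post clamp on the equipment rail and thread the handset rest through its collars

## Robot

A 6-joint arm with a two-finger parallel gripper is mounted at the origin on the work surface. World frame = base frame: x ahead of the robot, y to its left, z up, the work surface at z = 0. Lengths are in mm, angles in rad, forces in N, time in s.
With the tool pointing down it reaches from about 275 to 850 mm from the base axis. Payload 5.2 kg.
Tool frame: the origin (TCP) lies on the centre line of the jaws, within the pads' length; the fingertips stand 8 mm ahead of it and the grasp point (between the pads) lies 11 mm behind it (arm.tip_reach is the z of the fingertips in the tool frame, in mm); z points along the fingers, y is the line along which they close (so a half turn about z gives the same grasp; the last joint's range is limited). The gripper opens to 85 mm and grips with 20 to 120 N. Pads are 22 mm wide; open, the fingers measure 114 mm over their backs; the gripper's body (76 mm by 85 mm) begins 54 mm behind the grasp point. The pads swing forward as they close: fully open they stand 13 mm farther back than shut.
Start: joints at [-1.527, 0.259, 1.535, -0, 1.348, -0.203], TCP at [134.387, -533.334, 239.31] pointing down, gripper open.
Joint ranges: [-3.14, 3.14], [-0.91, 2.08], [0.19, 2.58], [-1.22, 4.36], [0.22, 2.71], [-3.12, 3.12]. Speed limits (rad/s): [2.57, 2.57, 3.14, 3.14, 3.14, 3.14].

## Interface

Orientations are given as [roll, pitch, yaw] about the fixed x, y, z axes, in that order (R = Rz(yaw) Ry(pitch) Rx(roll)).
In Python, from workcell import status, camera, workorder, arm gives the robot as it stands.
- The arm moves only by the tool step_arm, never from a script. Its arguments are lists of equal length, an entry for each row: "linear": the shift along the tool's x, y, z in m, a list of three; "roll": the turn about the tool's z in rad; "hand": the opening, from 0 (shut) to 1 (fully open). A call has 1 to 12 rows; each row shifts and turns the commanded pose from where the row before left it, along the tool's axes as they then stand; what a row does not reach is not made up. A row lasts 1/10 s, in which the tool goes at most 50 mm and 8.59 degrees, less where a joint would pass 70% of its speed; a pose out of reach is approached as far as the arm can. A call with a gripper value outside its range is refused whole. The fingers move at their own pace and stop on an object; the grip force is fixed at half the most. Time passes only in rows, so rows that do not move let the fingers close. It gives the time, the measured TCP pose, the force, the opening and the grip force at its end, in the units of the state.
- status.state(): the state, without advancing time (a new reading comes with each control period).
- camera(name): name is "scene" or "side" or "wrist"; returns a dict with "image" (420x560x3 uint8, red, green, blue), "mtx" (3x3 intrinsics, pixels), "T" (4x4, takes a point from camera to world coordinates). Camera axes: x right, y down, z forward; pixel columns grow to the right and rows downward; lengths in mm; the calibration is good to about 2 mm. A picture is of the moment at which its call begins. There is no depth.
- workorder.close_job(): hands the job in; it is judged then, once.
The state is a dict: "t": time; "joints": joint angles; "qd": joint speeds; "effort": joint torques, N m; "ee_pos": TCP position; "orientation": TCP orientation; "force": force on the tool from outside, world axes, zero at the start; "wrist_torque": the same for the moment, N m; "gripper_width": finger opening in mm; "finger_force": force on a finger pad.
Only numpy, scipy, OpenCV 4.12 (cv2) and the standard library are available. Lean on these libraries where they do the work, as an engineer would, in place of code of your own. Each camera call takes 0.05 s, during which the arm holds its last target. There are 200 camera calls.

## Task

Set up the spirometer's handset rest: hook the loose post clamp over the upper bar of the equipment rail, anywhere between the uprights, with its two collars on the robot's side, and leave it hanging there. Then take the long rest out of the drying rack and lower its post from above through the upper and then the lower collar until about a finger's breadth (17 mm) of it shows below the lower collar, with the cradle turned so that a handset laid in it would lie along the rail. The collar screws are still loose, so finish while holding the rest there, free of the desk and not pressing hard on the clamp; leave the short rest and the cardboard mouthpiece on the desk as they are.

Things in the scene. Friction and masses are not known exactly. Their poses are not given: they have to be found in the camera images.
- rail: Fixed bench-top equipment rail. Origin on the desk under the middle of its bars; x across the bars, away from the robot, y along them, z up. Two level steel bars, one above the other, each 10 mm thick (x = -5 to 5), 25 high, 420 long, fully rounded edges: upper at z = 150 to 175 mm, lower at z = 50 to 75.
- rail_top (a point): Middle of the upper bar's top edge, 175 mm above the desk; axes as rail. Uprights 30 mm wide and 190 mm tall stand behind the bars (x = 16 to 40) at y = +-175 mm, on feet 110 x 50 x 8 mm; elsewhere the space behind the bars is open.
- clamp: Loose aluminium post clamp, 131 mm tall, 60 wide, 0.3 kg, first upright on the desk. Origin on the collars' axis at the underside; x from collars to hook, y along its width, z up. A 6 mm plate (x = 36 to 42) folds over on top to a hook. Low on it a rubber buffer (44 wide, z = 3 to 22) reaches x = 48. Hung, it sits near x = -55, z = 50 mm of rail, axes parallel.
- clamp_hook (a point): Centre of the clamp's hook (x = 52, y = 0, z = 115 mm of clamp, same axes), 16 mm under its top: grip here across its 32 mm thickness (x). Web 6 mm; lip 6 mm thick (x = 62 to 68) down to z = 97; slot 20 mm wide, its roof at z = 125. Hung, 2 mm of play each way between lip, buffer and bars; let go, it leans up to 2 degrees.
- collar_upper (a point): Centre of the hole's mouth on top of the upper collar (z = 85 mm of clamp, same axes). Each collar is a plastic block 36 x 36 x 20 mm with a vertical 16 mm through hole; the upper spans z = 65 to 85 mm, the lower 0 to 20; screw knobs reach x = -37 mm.
- collar_lower (a point): Centre of the hole at the underside of the lower collar (the origin of clamp, same axes). The buffer below must clear the upper bar on the robot's side as the clamp comes down; bring the hook over the bar when the buffer is below that bar.
- rest: Long handset rest, loose, 0.2 kg, 202 mm tall, first upright in the drying rack. Steel post 12 mm thick, 162 long, lower end tapered over 6 mm, plastic cradle on top. Origin at the lower tip; z up the post, y along a handset laid in the cradle, x across. The cradle block is 16 mm thick (y), 50 wide (x), z = 162 to 186; two horns, 75 mm over all, rise to z = 202.
- rest_grip (a point): Centre of the long rest's cradle block, 174 mm above its tip: grip here from above across its 16 mm thickness (y). Axes as rest.
- rest_tip (a point): Lower tip of the long rest's post; axes as rest.
- short_grip (a point): Centre of the cradle block of the short rest, a bystander of the same shape with a post of only 102 mm, standing in the other hole of the drying rack.
- rack: Fixed white drying rack, 85 x 210 mm, two decks, 65 mm tall. Origin on the desk under its centre; two square 15 mm holes at y = +-60 mm. The rests stand in them, tips 10 mm above the desk, and lift straight out; either rest may be in either hole.
- tube_mid (a point): Centre of a cardboard mouthpiece tube, a bystander, 31 mm across and 65 mm tall, standing on the desk in front of the robot.
Things that resemble listed ones, but are neither listed nor needed, are in the scene too. What is shaped like the clamp but orange is not meant.

How it is judged:
By the outcome, as a careful person would: the job done as asked, in the order asked, and still so for the second after the job is handed in, while the arm keeps its last pose, push and grip.
It also fails if it takes over 58 s, if anything falls off the work surface, if the arm or the gripper's body presses on something with over 40 N, if the wrist force passes 120 N, or if a joint passes its speed limit or range.

## Working session

There is one attempt and no reset: what is moved stays moved. The work goes in short steps, Python scripts to look and compute and a tool call to move; the robot and the scene stay as the last step left them, time stands still between calls to the robot, and variables do not carry over. Pictures are saved under pics/ and viewed, at most 10 in all, crops included, and the job is handed in when it is done.

Besides the shell and the picture viewer there is one more tool, called after "Request:" as name(argument=value, ...) on one line, values as JSON. step_arm: Moves the arm, as the interface text tells. Its arguments: {"type":"object","properties":{"linear":{"type":"array"},"roll":{"type":"array"},"hand":{"type":"array"}},"required":["linear","roll","hand"]}

```bash
ls; mkdir -p pics; python3 - <<'E'
from workcell import status,camera
import cv2,numpy as np
print(status.state())
for n in("scene","side"):
    c=camera(n);np.savez(f"pics/{n}0.npz",**c)
    cv2.imwrite(f"pics/{n}0.png",cv2.resize(c["image"][:,:,::-1],(800,600),interpolation=cv2.INTER_CUBIC));print(n,c["mtx"].tolist(),c["T"].round(3).tolist())
E
```

```text
pics
{'t': 0.0, 'joints': array([-1.52677915e+00,  2.59337550e-01,  1.53609338e+00,  7.88793892e-06,
        1.34802076e+00, -2.02787453e-01]), 'qd': array([0.00021532, 0.00062744, 0.00114977, 0.0029222 , 0.00053662,
       0.00109518]), 'effort': array([-1.65220504e-04, -4.46026897e+01, -2.90568030e+01, -2.34192175e-04,
        1.17814372e-02, -8.77956438e-06]), 'ee_pos': array([ 134.37721028, -532.79111253,  238.47349746]), 'orientation': array([-3.13977326e+00, -3.81942865e-04,  2.46802534e-01]), 'force': array([-0.05206444,  0.33642091, -0.35632592]), 'wrist_torque': array([-0.07173919,  0.02621555,  0.03108683]), 'finger_force': 0.0, 'gripper_width': 85.67006035982189}
scene [[474.71399120913236, 0.0, 284.2537204546569], [0.0, 474.71399120913236, 210.98790113897115], [0.0, 0.0, 1.0]] [[-0.377, 0.548, -0.746, 1339.87], [0.926, 0.234, -0.296, 309.09], [0.012, -0.803, -0.596, 835.717], [0.0, 0.0, 0.0, 1.0]]
side [[412.74563830533424, 0.0, 274.99022584015927], [0.0, 412.74563830533424, 204.90819754435046], [0.0, 0.0, 1.0]] [[-0.826, -0.382, 0.414, 69.885], [-0.563, 0.565, -0.603, 553.177], [-0.003, -0.731, -0.682, 783.223], [0.0, 0.0, 0.0, 1.0]]
```

View pics/scene0.png

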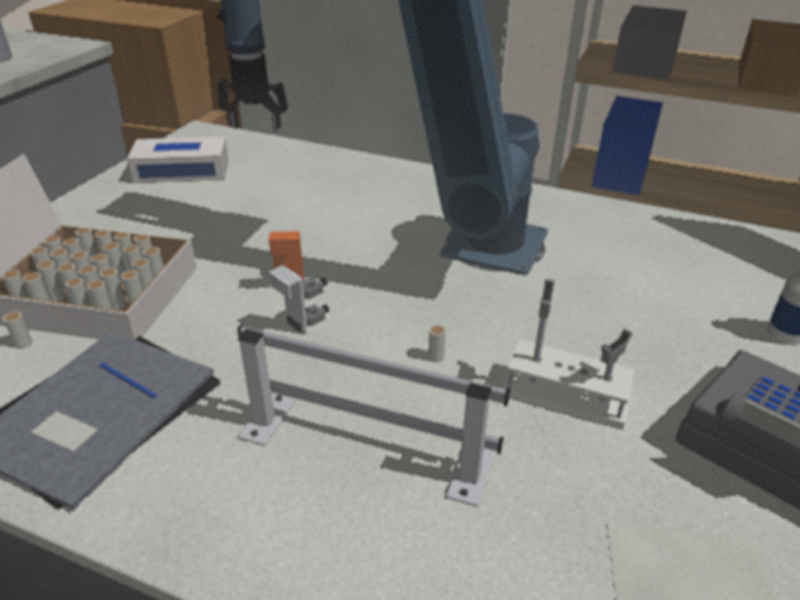

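View pics/side0.png

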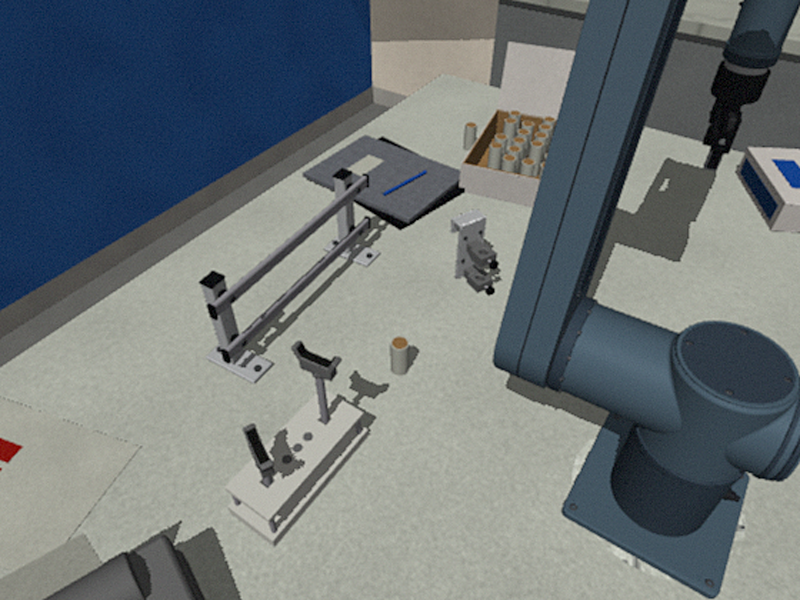

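The scene view shows the rail at (245–505, 330–500), the gray clamp at (295,295) in front of the orange decoy, the tube at (437,343), and the rack at (570,385), with the long rest at (545,300). I need enlarged crops.

```bash
python3 - <<'E'
import cv2,numpy as np
for n,(x,y,w,h),s in(("scene",(160,165,290,200),2.75),("side",(130,110,220,270),2.2)):
    I=np.load(f"pics/{n}0.npz")["image"][y:y+h,x:x+w,::-1]
    I=cv2.resize(I,None,fx=s,fy=s,interpolation=cv2.INTER_CUBIC);cv2.imwrite(f"pics/{n}0c.png",I);print(I.shape)
E
```

```text
(550, 798, 3)
(594, 484, 3)
```

View pics/scene0c.png

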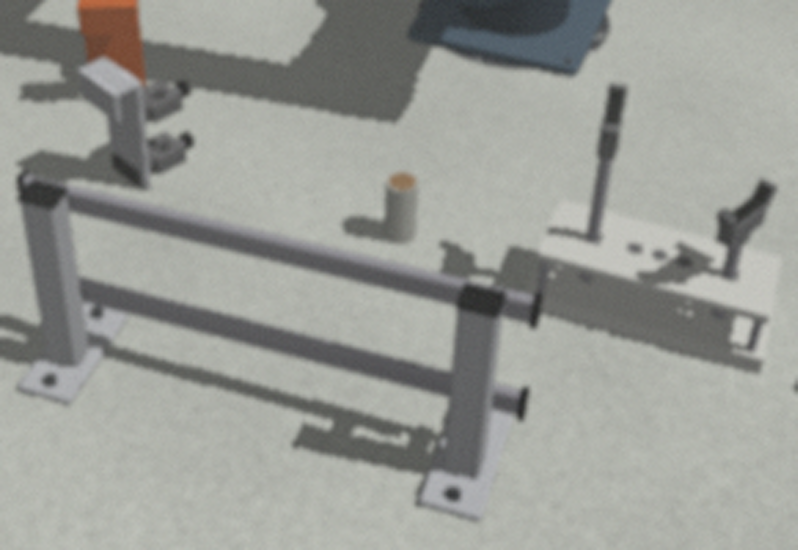

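View pics/side0c.png

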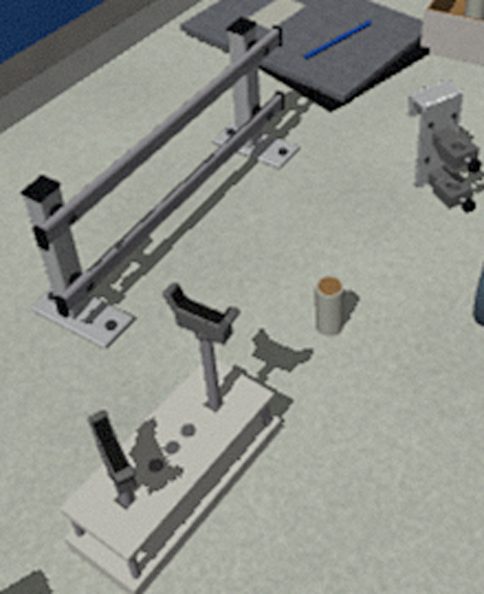

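```bash
cat > h.py <<'E'
import numpy as np
from scipy.optimize import least_squares
from scipy.spatial.transform import Rotation as R
C={n:np.load(f"pics/{n}0.npz") for n in("scene","side")}
CR={"scene":((160,165),2.75),"side":((130,110),2.2)}
def proj(c,P):
    P=np.atleast_2d(P);T=c["T"];q=(P-T[:3,3])@T[:3,:3];q=q@c["mtx"].T;return q[:,:2]/q[:,2:]
def fit(obs,z0=0,x0=(500,0,0),cams=C,crops=CR):
    def f(p):
        r=[]
        for n,X,u in obs:
            X=np.array(X,float);w=R.from_euler("z",p[2]).apply(X)+[p[0],p[1],z0]
            o,s=crops[n];r.append((proj(cams[n],w)[0]-(np.array(u)/s+o))*1.)
        return np.ravel(r)
    s=least_squares(f,x0,loss="soft_l1",x_scale=[100,100,.3]);return s.x,f(s.x).reshape(-1,2)
E
python3 - <<'E'
from h import *
np.set_printoptions(precision=2,suppress=True)
S,D="scene","side"
rail=[(S,(28,175,190),(482,300)),(S,(28,-175,190),(45,192)),(S,(0,210,162.5),(540,310)),(S,(0,210,62.5),(524,403)),
(D,(28,175,190),(42,190)),(D,(28,-175,190),(242,26)),(D,(0,210,162.5),(41,238)),(D,(0,210,62.5),(62,303)),(D,(0,-210,162.5),(279,36)),(D,(0,-210,62.5),(283,100))]
clamp=[(S,(68,30,131),(120,95)),(S,(36,30,131),(140,78)),(S,(68,-30,131),(80,70)),(S,(36,-30,131),(103,57)),(S,(40,30,0),(148,187)),
(S,(-37,0,75),(184,88)),(S,(-37,0,10),(188,140)),(D,(68,30,131),(409,100)),(D,(68,-30,131),(448,82)),(D,(36,-30,131),(463,92)),(D,(36,30,131),(425,112)),(D,(36,30,0),(417,185)),(D,(-37,0,75),(474,165)),(D,(-37,0,10),(468,205))]
rest=[(S,(0,0,55),(595,238)),(D,(0,0,55),(213,408)),(D,(37,0,202),(172,288)),(D,(-37,0,202),(236,310)),(S,(-37,0,202),(617,88)),(S,(37,0,202),(609,128))]
rack=[(S,(42.5,-105,65),(540,262)),(S,(-42.5,-105,65),(562,203)),(S,(42.5,105,65),(768,318)),(S,(-42.5,105,65),(780,258)),(D,(-42.5,105,65),(130,550)),(D,(42.5,105,65),(66,512)),(D,(-42.5,-105,65),(283,395)),
(S,(0,-60,65),(595,238)),(D,(0,-60,65),(213,408))]
tube=[(S,(0,0,65),(402,181)),(D,(0,0,65),(329,286)),(S,(0,0,0),(401,236)),(D,(0,0,0),(329,328))]
for n,o,z in(("rail",rail,0),("clamp",clamp,0),("rest",rest,10),("rack",rack,0),("tube",tube,0)):
    p,r=fit(o,z);print(n,p,"deg",np.degrees(p[2]));print(r.round(1).tolist())
E
```

```text
rail [657.86 -20.25   0.05] deg 2.830895994823919
[[0.3, -2.0], [0.3, -2.0], [-1.4, -0.7], [-0.3, -0.8], [-1.5, -1.9], [0.2, -0.9], [-0.4, -0.3], [-0.7, 1.0], [-0.4, 0.2], [-1.1, 0.4]]
clamp [ 418.54 -255.9    -0.41] deg -23.462725210515796
[[-2.0, -0.6], [0.7, 0.7], [-1.1, -1.0], [0.5, -0.9], [0.4, 0.7], [0.6, -1.0], [0.5, -1.4], [-0.7, -3.2], [-0.8, -2.0], [-0.2, -0.7], [-0.8, -2.7], [-0.6, 1.3], [1.1, 0.7], [1.1, 0.5]]
rest [438.33 194.57   0.15] deg 8.779546969512168
[[-0.8, -0.9], [-0.1, -3.1], [-5.1, -1.9], [0.4, 1.1], [0.5, -4.0], [1.2, -0.2]]
rack [436.01 254.28  -0.01] deg -0.44592102598898725
[[-3.1, -4.6], [-1.9, -3.6], [2.7, -0.5], [3.1, -1.6], [-1.6, 7.6], [-5.6, -0.1], [-1.4, -1.8], [-0.6, -1.6], [1.0, -2.6]]
tube [429.48  11.62   0.  ] deg 0.0
[[0.6, -0.6], [-0.3, -0.0], [-0.0, -1.6], [-0.4, -1.2]]
```

Request:
step_arm(linear=[[0.0427,-0.0186,0],[0.0427,-0.0186,0],[0.0427,-0.0186,0],[0.0427,-0.0186,0],[0.0427,-0.0186,0],[0.0427,-0.0186,0],[0.0427,-0.0186,0],[0.0427,-0.0186,0],[0.0427,-0.0186,0]], roll=[0,0,0,0,0,0,0,0,0], hand=[1,1,1,1,1,1,1,1,1])

```text
t: 1.0
ee_pos: [467.3, -275.5, 239.0]
orientation: [-3.141, 0.0, 0.247]
force: [1.6, -0.8, 0.2]
gripper_width: 85.2
finger_force: 0.0
```

Request:
step_arm(linear=[[0,0,0],[0,0,0],[0,0,0],[0,0,0],[0,0,0],[0,0,0],[0,0,0],[0,0,0],[0,0,0]], roll=[-0.13,-0.13,-0.13,-0.13,-0.13,-0.13,-0.134,0,0], hand=[0.7,0.7,0.7,0.7,0.7,0.7,0.7,0.7,0.7])

```text
t: 1.9
ee_pos: [466.0, -277.0, 239.0]
orientation: [-3.141, -0.0, 1.157]
force: [0.3, 0.4, -0.7]
gripper_width: 59.8
finger_force: 0.0
```

```bash
cat >> h.py <<'E'
def plan(pos,yaw):
    "tool shift (mm) and roll from the present pose to pos, yaw"
    from workcell import status
    s=status.state();e=np.array(s["orientation"]);M=R.from_euler("xyz",e)
    print("pos",s["ee_pos"].round(1),"yaw",e[2].round(4),"tilt",e[:2].round(4),"w",s["gripper_width"].round(1),"shift",M.inv().apply(np.array(pos)-s["ee_pos"]).round(1),"roll",round(-(yaw-e[2]),4))
def ray(c,u,z):
    T=c["T"];d=T[:3,:3]@np.linalg.solve(c["mtx"],[u[0],u[1],1]);return T[:3,3]+d*(z-T[2,3])/d[2]
E
python3 - <<'E'
from h import *
from workcell import camera
import cv2
c=camera("wrist");np.savez("pics/w1.npz",**c);print(c["mtx"].round(1).tolist(),c["T"].round(3).tolist())
cv2.imwrite("pics/w1.png",cv2.resize(c["image"][:,:,::-1],(800,600),interpolation=cv2.INTER_CUBIC))
plan((466.2,-276.6,104),1.16)
print(ray(C["scene"],(199.5,166),131))
E
```

```text
[[374.6, 0.0, 282.6], [0.0, 374.6, 213.6], [0.0, 0.0, 1.0]] [[0.916, -0.386, -0.114, 494.441], [-0.402, -0.878, -0.258, -209.977], [-0.001, 0.282, -0.959, 372.329], [0.0, 0.0, 0.0, 1.0]]Traceback (most recent call last):
  File "<stdin>", line 6, in <module>
  File "h.py", line 20, in plan
    print("pos",s["ee_pos"].round(1),"yaw",e[2].round(4),"tilt",e[:2].round(4),"w",s["gripper_width"].round(1),"shift",M.inv().apply(np.array(pos)-s["ee_pos"]).round(1),"roll",round(-(yaw-e[2]),4))
                                                                                   ^^^^^^^^^^^^^^^^^^^^^^^^
AttributeError: 'float' object has no attribute 'round'
```

View pics/w1.png

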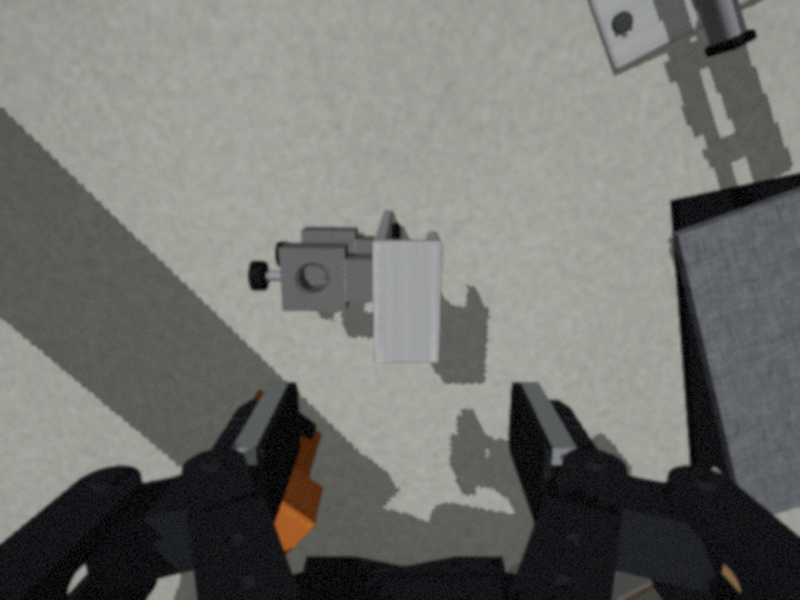

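The clamp shows at the centre: its hook top has corners (373,241), (441,241), (440,362), (375,362), the collar hole is at (314,275), and the hook points right. The orange decoy is at (295,510), near the left finger.

```bash
sed -i 's/s\["gripper_width"\].round(1)/s["gripper_width"]/' h.py
python3 - <<'E'
from h import *
c=dict(np.load("pics/w1.npz"))
o=[("w",(36,30,131),(373,241)),("w",(68,30,131),(441,241)),("w",(68,-30,131),(440,362)),("w",(36,-30,131),(375,362)),("w",(0,0,85),(314,275))]
s=800/560
p,r=fit(o,0,(418,-256,-.41),{"w":c},{"w":((0,0),s)});print(p,r.round(1).tolist())
h=p[:2]+52*np.array([np.cos(p[2]),np.sin(p[2])]);print("hook",h)
plan((*h,104),p[2]+np.pi/2)
for z in(131,85):print("orange px",ray(c,(290/s,525/s),z), ray(c,(258/s,395/s),z))
E
```

```text
[ 4.20253448e+02 -2.53572457e+02 -4.19573235e-01] [[-0.1, -1.0], [1.7, -0.8], [0.1, 0.5], [-0.5, 0.3], [-0.7, 3.1]]
hook [ 467.74311796 -274.75573555]
pos [ 466. -277.  239.] yaw 1.1576 tilt [-3.141e+00 -2.000e-04] w 60.28647605793461 shift [  2.7   0.7 135. ] roll 0.0064
orange px [ 360.64514422 -362.66527681  131.        ] [ 381.01027642 -288.32583384  131.        ]
orange px [ 335.14216565 -391.76927637   85.        ] [ 359.38911778 -303.25991161   85.        ]
```

Request:
step_arm(linear=[[0.0027,0.0007,0.03],[0,0,0.035],[0,0,0.03],[0,0,0.02],[0,0,0.01],[0,0,0.01],[0,0,0],[0,0,0]], roll=[0.006,0,0,0,0,0,0,0], hand=[0.7,0.7,0.7,0.7,0.7,0.7,0.7,0.7])

```text
t: 2.75
ee_pos: [468.3, -275.3, 105.1]
orientation: [3.14, 0.0, 1.154]
force: [-0.9, 0.6, 0.2]
gripper_width: 59.6
finger_force: 0.0
```

Request:
step_arm(linear=[[0,0,0],[0,0,0],[0,0,0],[0,0,0],[0,0,0],[0,0,0],[0,0,0],[0,0,0]], roll=[0,0,0,0,0,0,0,0], hand=[0.3,0.2,0.1,0,0,0,0,0])

```text
t: 3.55
ee_pos: [468.5, -275.5, 105.4]
orientation: [3.14, 0.001, 1.155]
force: [-0.3, 0.2, 5.3]
gripper_width: 31.3
finger_force: 60.5
```

Request:
step_arm(linear=[[0,0,-0.01],[0,0,-0.03],[0,0,-0.03],[0,0,-0.03],[0,0,-0.03],[0,0,-0.01],[0,0,0]], roll=[0,0,-0.1,-0.12,-0.12,-0.125,0], hand=[0,0,0,0,0,0,0])

```text
t: 4.25
ee_pos: [468.5, -275.4, 246.5]
orientation: [3.139, 0.003, 1.621]
force: [-0.7, -0.4, -3.3]
gripper_width: 31.4
finger_force: 60.2
```

Request:
step_arm(linear=[[0.0123,0.0095,0],[0.0246,0.0189,0],[0.0246,0.0189,0],[0.0246,0.0189,0],[0.0246,0.0189,0],[0.0246,0.0189,0],[0.0246,0.0189,0],[0.0246,0.0189,0],[0.0246,0.0189,0],[0.0246,0.0189,0],[0.0123,0.0094,0],[0,0,0]], roll=[0,0,0,0,0,0,0,0,0,0,0,0], hand=[0,0,0,0,0,0,0,0,0,0,0,0])

```text
t: 5.45
ee_pos: [644.7, -17.2, 242.4]
orientation: [-3.139, -0.001, 1.621]
force: [-0.1, -0.5, -2.1]
gripper_width: 31.6
finger_force: 60.3
```

```bash
python3 - <<'E'
from h import *
from workcell import camera
import cv2
I=[]
for n in("wrist","scene"):
    c=camera(n);np.savez(f"pics/{n}2.npz",**c);I.append(c["image"])
x=cv2.resize(I[0][:,:,::-1],(800,600),interpolation=cv2.INTER_CUBIC)
cv2.imwrite("pics/w2.png",x)
plan((644.9,-20.9,245),1.62)
E
```

```text
pos [643.9 -19.8 243.1] yaw 1.6195 tilt [-3.139e+00  1.000e-04] w 31.003201560920584 shift [-1.2  1.  -1.9] roll -0.0005
```

View pics/w2.png

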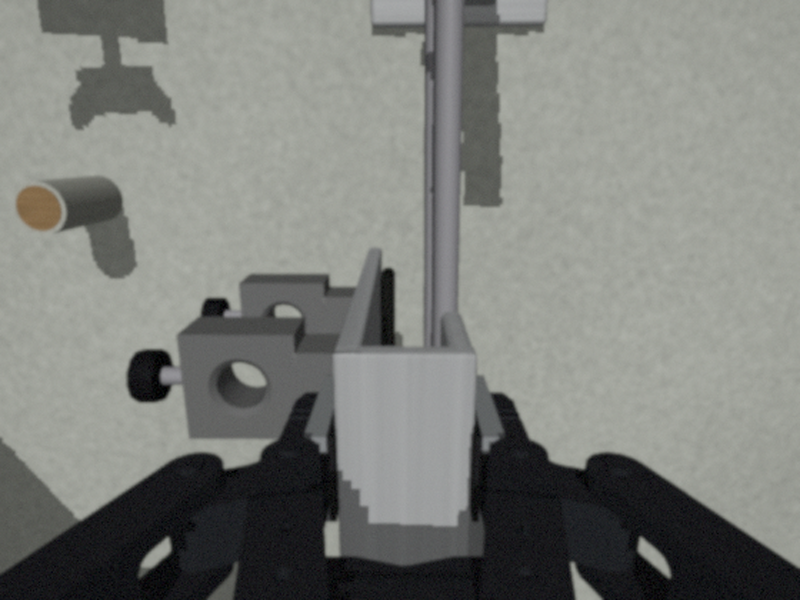

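The bar runs vertically at column 447 (row 300) to 448 (row 30). The clamp hook at (405,430) is over its robot side, with the buffer left of the bar.

```bash
python3 - <<'E'
from h import *
from workcell import status
c=dict(np.load("pics/wrist2.npz"));k=1/1.42857
a=ray(c,(448*k,30*k),168);b=ray(c,(446.5*k,300*k),168);print(a,b)
print("yaw",np.arctan2(-(a-b)[0],(a-b)[1]), "width",ray(c,(434*k,300*k),168)-ray(c,(459*k,300*k),168))
s=status.state();d=a-b;d/=np.linalg.norm(d);n=np.array([d[1],-d[0],0]);print("bar x rel TCP along normal",n@(b-s["ee_pos"]))
for u,z in(((338,350),131),((472,350),131),((240,384),85)):
    print("clamp pt rel tcp",ray(c,np.array(u)*k,s["ee_pos"][2]-105.4+z)-s["ee_pos"])
E
```

```text
[653.85970369  96.33687312 168.        ] [660.46861135  -2.10946122 168.        ]
yaw 0.06703150808937129 width [-10.07164731  -0.51137446   0.        ]
bar x rel TCP along normal 17.75546070900052
clamp pt rel tcp [-15.24616048  33.38445053  25.6       ]
clamp pt rel tcp [13.38252521 34.84650436 25.6       ]
clamp pt rel tcp [-50.89789404   2.43170132 -20.4       ]
```

```bash
python3 - <<'E'
from h import *
import cv2
c=dict(np.load("pics/scene2.npz"))
from workcell import status
s=status.state();t=s["ee_pos"];y=s["orientation"][2]-np.pi/2
M=R.from_euler("z",y)
P=[(36,30,131),(68,30,131),(68,-30,131),(68,-30,97),(68,30,97),(40,30,0),(40,-30,0),(-37,0,75),(-37,0,10)]
for dz in(0,12):
    print(dz,((proj(c,M.apply(np.array(P)-[52,0,105.4+dz])+t)-[190,110])*4).round(0).tolist())
I=c["image"][110:250,190:380,::-1];cv2.imwrite("pics/s2.png",cv2.resize(I,None,fx=4,fy=4,interpolation=cv2.INTER_CUBIC))
E
```

```text
0 [[346.0, 392.0], [324.0, 428.0], [212.0, 402.0], [214.0, 456.0], [324.0, 481.0], [343.0, 590.0], [241.0, 565.0], [340.0, 389.0], [340.0, 480.0]]
12 [[346.0, 411.0], [324.0, 447.0], [213.0, 422.0], [215.0, 474.0], [324.0, 500.0], [343.0, 606.0], [242.0, 581.0], [340.0, 406.0], [340.0, 496.0]]
```

View pics/s2.png

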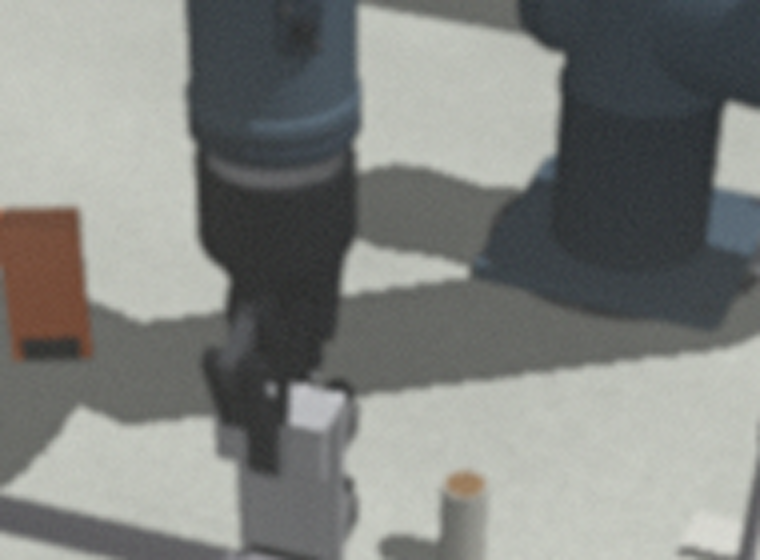

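The scene crop puts the hook top edge at (325,432), which matches the prediction, so the clamp has not slipped in the grip. Next I touch the buffer to the upper bar to locate it.

Request:
step_arm(linear=[[0,0.004,-0.005],[0,0.004,0],[0,0.003,0],[0,0.001,0],[0,0,0]], roll=[-0.006,0,0,0,0], hand=[0,0,0,0,0])

```text
t: 6.05
ee_pos: [656.6, -19.7, 249.2]
orientation: [-3.141, -0.0, 1.625]
force: [0.4, -0.1, -2.2]
gripper_width: 31.6
finger_force: 60.3
```

Request:
step_arm(linear=[[0,0.001,0],[0,0,0]], roll=[0,0], hand=[0,0])

```text
t: 6.25
ee_pos: [657.5, -19.3, 249.2]
orientation: [-3.141, -0.0, 1.626]
force: [-0.3, 0.9, -3.0]
gripper_width: 31.6
finger_force: 60.3
```

Request:
step_arm(linear=[[0,0.001,0],[0,0,0]], roll=[0,0], hand=[0,0])

```text
t: 6.45
ee_pos: [658.7, -19.2, 249.3]
orientation: [3.142, -0.0, 1.626]
force: [-0.0, -0.4, -1.6]
gripper_width: 31.3
finger_force: 60.3
```

Request:
step_arm(linear=[[0,0.001,0],[0,0,0]], roll=[0,0], hand=[0,0])

```text
t: 6.65
ee_pos: [659.7, -19.2, 249.3]
orientation: [3.141, 0.0, 1.626]
force: [0.4, -0.1, -3.0]
gripper_width: 31.5
finger_force: 60.3
```

Request:
step_arm(linear=[[0,0.001,0],[0,0,0]], roll=[0,0], hand=[0,0])

```text
t: 6.85
ee_pos: [660.5, -19.1, 249.2]
orientation: [-3.141, -0.0, 1.626]
force: [-0.6, -0.1, -1.7]
gripper_width: 31.2
finger_force: 60.3
```

Request:
step_arm(linear=[[0,0.001,0],[0,0,0]], roll=[0,0], hand=[0,0])

```text
t: 7.05
ee_pos: [660.8, -19.1, 249.2]
orientation: [-3.14, -0.0, 1.626]
force: [-3.5, -0.2, -1.0]
gripper_width: 31.0
finger_force: 60.6
```

Request:
step_arm(linear=[[0,0.001,0],[0,0,0]], roll=[0,0], hand=[0,0])

```text
t: 7.25
ee_pos: [661.1, -19.1, 249.1]
orientation: [-3.138, -0.0, 1.626]
force: [-5.7, -1.1, 0.1]
gripper_width: 31.1
finger_force: 60.9
```

Request:
step_arm(linear=[[0,-0.004,0],[0,0,0.01],[0,0,0.02],[0,0,0.02],[0,0,0.015],[0,0,0.005],[0,0,0]], roll=[0,0,0,0,0,0,0], hand=[0,0,0,0,0,0,0])

```text
t: 7.95
ee_pos: [658.3, -19.1, 178.0]
orientation: [-3.14, -0.001, 1.626]
force: [0.4, 0.1, -3.0]
gripper_width: 31.1
finger_force: 60.4
```

Request:
step_arm(linear=[[0,0,0.005],[0,0,0.005],[0,0,0.003],[0,0,0]], roll=[0,0,0,0], hand=[0,0,0,0])

```text
t: 8.35
ee_pos: [658.4, -19.2, 165.9]
orientation: [-3.141, -0.0, 1.626]
force: [-0.3, -0.4, -2.2]
gripper_width: 31.2
finger_force: 60.5
```

Request:
step_arm(linear=[[0,0,0.003],[0,0,0.002],[0,0,0]], roll=[0,0,0], hand=[0,0,0])

```text
t: 8.65
ee_pos: [658.4, -19.2, 161.0]
orientation: [-3.141, -0.0, 1.626]
force: [0.4, -0.6, -2.0]
gripper_width: 30.9
finger_force: 60.5
```

Clean so far. I'll go down until the roof touches the bar, expected near TCP z 155.

Request:
step_arm(linear=[[0,0,0.002],[0,0,0.002],[0,0,0]], roll=[0,0,0], hand=[0,0,0])

```text
t: 8.95
ee_pos: [658.4, -19.2, 156.9]
orientation: [-3.141, -0.0, 1.626]
force: [-0.2, 1.2, -1.7]
gripper_width: 31.2
finger_force: 60.5
```

Request:
step_arm(linear=[[0,0,0.001],[0,0,0]], roll=[0,0], hand=[0,0])

```text
t: 9.15
ee_pos: [658.5, -19.2, 156.2]
orientation: [-3.141, -0.0, 1.626]
force: [-0.7, 0.2, -3.2]
gripper_width: 31.1
finger_force: 60.5
```

Request:
step_arm(linear=[[0,0,0.001],[0,0,0]], roll=[0,0], hand=[0,0])

```text
t: 9.35
ee_pos: [658.7, -19.2, 155.5]
orientation: [3.141, 0.0, 1.626]
force: [0.3, 0.1, -2.7]
gripper_width: 31.1
finger_force: 60.6
```

Request:
step_arm(linear=[[0,0,0.001],[0,0,0]], roll=[0,0], hand=[0,0])

```text
t: 9.55
ee_pos: [658.8, -19.2, 155.4]
orientation: [3.141, 0.0, 1.626]
force: [-3.7, 0.3, 5.1]
gripper_width: 31.2
finger_force: 61.4
```

Request:
step_arm(linear=[[0,0,0.001],[0,0,0]], roll=[0,0], hand=[0,0])

```text
t: 9.75
ee_pos: [658.8, -19.3, 155.4]
orientation: [3.14, 0.001, 1.626]
force: [-4.6, -0.2, 8.3]
gripper_width: 31.3
finger_force: 62.2
```

Seated: the roof rests on the bar at exactly the expected height. I'll release and rise.

Request:
step_arm(linear=[[0,0,-0.0015],[0,0,0],[0,0,0],[0,0,0],[0,0,0],[0,0,0]], roll=[0,0,0,0,0,0], hand=[0,0.2,0.4,0.55,0.65,0.65])

```text
t: 10.35
ee_pos: [658.6, -19.2, 154.5]
orientation: [-3.141, -0.0, 1.626]
force: [-0.9, 0.0, 0.8]
gripper_width: 55.3
finger_force: 0.0
```

Request:
step_arm(linear=[[0,0,-0.01],[0,0,-0.02],[0,0,-0.03],[0,0,-0.04],[0,0,-0.04],[0,0,-0.03],[0,0,-0.02],[0,0,0]], roll=[0,0,0,0,0,0,0,0], hand=[0.65,0.65,0.65,0.65,0.65,0.65,0.65,0.65])

```text
t: 11.15
ee_pos: [659.8, -19.4, 349.7]
orientation: [3.134, 0.002, 1.626]
force: [1.1, 0.0, 0.2]
gripper_width: 55.6
finger_force: 0.0
```

```bash
python3 - <<'E'
from h import *
from workcell import camera
for n in("wrist","side"):np.savez(f"pics/{n}3.npz",**camera(n))
plan((445,194,380),.12)
E
```

```text
pos [658.5 -19.2 344.8] yaw 1.6258 tilt [3.1411e+00 1.0000e-04] w 55.28450473265615 shift [ 224.6 -201.4  -35.3] roll 1.5058
```

Request:
step_arm(linear=[[0.0125,-0.0115,0],[0.025,-0.0225,0],[0.025,-0.0225,0],[0.025,-0.0225,0],[0.025,-0.0225,0],[0.025,-0.0225,0],[0.025,-0.0225,0],[0.025,-0.0225,0],[0.025,-0.0225,0],[0.0125,-0.0115,0]], roll=[0,0,0,0,0,0,0,0,0,0], hand=[0.65,0.65,0.65,0.65,0.65,0.65,0.65,0.65,0.65,0.65])

```text
t: 12.25
ee_pos: [440.9, 195.6, 343.2]
orientation: [-3.138, -0.0, 1.627]
force: [0.6, -0.0, 0.7]
gripper_width: 55.6
finger_force: 0.0
```

Request:
step_arm(linear=[[0,0,0],[0,0,0],[0,0,0],[0,0,0],[0,0,0],[0,0,0],[0,0,0],[0,0,0],[0,0,0],[0,0,0],[0,0,0],[0,0,0]], roll=[0.14,0.14,0.14,0.14,0.14,0.14,0.14,0.14,0.14,0.14,0.1,0], hand=[0.65,0.65,0.65,0.65,0.65,0.65,0.65,0.65,0.65,0.65,0.65,0.65])

```text
t: 13.45
ee_pos: [443.4, 193.9, 343.4]
orientation: [3.141, 0.002, 0.125]
force: [0.1, 0.8, 0.0]
gripper_width: 55.4
finger_force: 0.0
```

```bash
python3 - <<'E'
from h import *
from workcell import camera
import cv2
c=camera("wrist");np.savez("pics/w4.npz",**c)
a=np.load("pics/wrist3.npz")["image"];b=np.load("pics/side3.npz")["image"]
A=cv2.resize(c["image"],(480,360),interpolation=cv2.INTER_AREA);
A=c["image"][60:,60:460]          # 360x400
B=a[0:360,60:460]
o=np.hstack([A,B]);cv2.imwrite("pics/m4.png",cv2.resize(o[:,:,::-1],None,fx=1,fy=1.));print(o.shape)
plan((438,194,345),.15)
E
```

```text
(360, 800, 3)
pos [443.4 194.  343.6] yaw 0.1277 tilt [3.1413e+00 2.0000e-03] w 55.57655355994616 shift [-5.3 -0.7 -1.3] roll -0.0223
```

View pics/m4.png

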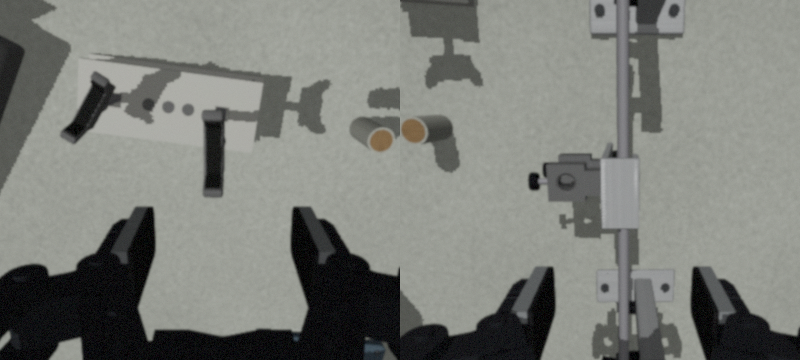

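The left half shows the long rest's cradle with horns at (212,115) and (213,190), and the short rest at left. The right half shows the clamp hanging on the bar, its collar hole at (566,181).

```bash
python3 - <<'E'
from h import *
c=dict(np.load("pics/w4.npz"));a=ray(c,(272,174),212);b=ray(c,(273,251),212);m=(a+b)/2
print("horns",a,b,np.linalg.norm(a-b),"mid",m,"yaw",np.arctan2((a-b)[1],(a-b)[0]))
w=dict(np.load("pics/wrist3.npz"));print("collar",ray(w,(226,181),135))
print("hooktop mid",ray(w,((201+238)/2+60-0-0,194),181) )
plan((m[0],m[1],173),np.arctan2((a-b)[1],(a-b)[0]))
E
```

```text
horns [464.75658535 205.59477378 212.        ] [406.09151211 197.98310975 212.        ] 59.15681065857271 mid [435.42404873 201.78894176 212.        ] yaw 0.12902698481665825
collar [607.4295001  -19.78768284 135.        ]
hooktop mid [657.9117729  -18.65228771 181.        ]
pos [443.4 194.  343.6] yaw 0.1277 tilt [3.1413e+00 2.0000e-03] w 55.57655355994616 shift [ -6.6  -8.8 170.7] roll -0.0013
```

Request:
step_arm(linear=[[-0.006,-0.0088,0.01],[0,0,0.03],[0,0,0.04],[0,0,0.04],[0,0,0.03],[0,0,0.015],[0,0,0.0055],[0,0,0]], roll=[0,0,0,0,0,0,0,0], hand=[0.65,0.65,0.65,0.65,0.65,0.65,0.65,0.65])

```text
t: 14.3
ee_pos: [435.5, 202.5, 173.4]
orientation: [3.142, 0.002, 0.127]
force: [0.7, 1.8, 0.9]
gripper_width: 55.6
finger_force: 0.0
```

Request:
step_arm(linear=[[0,0,0],[0,0,0],[0,0,0],[0,0,0]], roll=[0,0,0,0], hand=[0.45,0.35,0.3,0.28])

```text
t: 14.7
ee_pos: [436.8, 202.3, 174.9]
orientation: [-3.141, -0.001, 0.126]
force: [-0.5, 0.9, 0.7]
gripper_width: 23.9
finger_force: 0.0
```

```bash
python3 - <<'E'
from h import *
from workcell import camera
import cv2
c=camera("wrist");np.savez("pics/w5.npz",**c)
cv2.imwrite("pics/w5.png",cv2.resize(c["image"][:,:,::-1],(800,600),interpolation=cv2.INTER_CUBIC))
plan((438,194,345),.15)
E
```

```text
pos [436.7 202.3 174.8] yaw 0.1259 tilt [-3.1415e+00 -1.0000e-03] w 24.053300369599786 shift [   0.4    8.4 -170.2] roll -0.0241
```

View pics/w5.png

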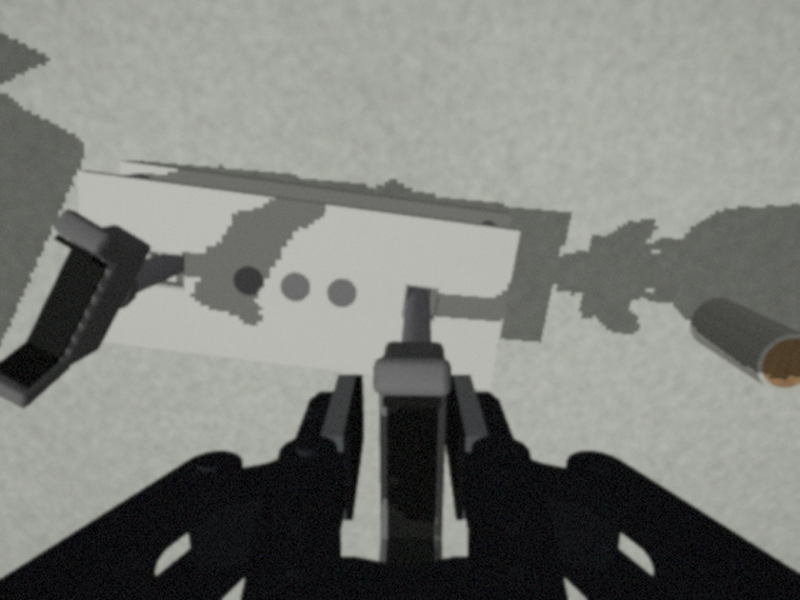

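The cradle sits between the fingers (cradle centre column 412, fingers 405), and the post foot enters the deck at (420,290). Close the gripper.

Request:
step_arm(linear=[[0,0,0],[0,0,0],[0,0,0],[0,0,0],[0,0,0]], roll=[0,0,0,0,0], hand=[0.2,0.1,0,0,0])

```text
t: 15.25
ee_pos: [436.9, 200.9, 174.7]
orientation: [3.139, -0.001, 0.126]
force: [-0.0, -6.1, 2.9]
gripper_width: 15.2
finger_force: 58.3
```

```bash
python3 - <<'E'
from h import *
c=dict(np.load("pics/w5.npz"));k=.7
for u,z in(((421,291),65),((412,362),212),((412,375),212)):
    p=ray(c,np.array(u)*k,z);print(p, "rel tool x,y", R.from_euler("xyz",[np.pi,0,.126]).inv().apply(p-[436.7,202.3,174.8]))
E
```

```text
[444.48085003 196.55292052  65.        ] rel tool x,y [  6.99694983   6.67931455 109.8       ]
[468.19924863 206.03527926 212.        ] rel tool x,y [ 31.71893907   0.25274412 -37.2       ]
[465.49306214 205.68199323 212.        ] rel tool x,y [ 28.98980954   0.26315149 -37.2       ]
```

Request:
step_arm(linear=[[0,0,-0.005],[0,0,-0.015],[0,0,-0.03],[0,0,-0.03],[0,0,-0.03],[0,0,-0.03],[0,0,-0.03],[0,0,-0.01],[0,0,0],[0,0,0]], roll=[0,0,0,0,0,0,0,0,0,0], hand=[0,0,0,0,0,0,0,0,0,0])

```text
t: 16.25
ee_pos: [435.8, 202.3, 352.7]
orientation: [-3.141, 0.002, 0.126]
force: [-0.2, 1.6, -2.4]
gripper_width: 15.0
finger_force: 58.8
```

```bash
python3 - <<'E'
from h import *
from workcell import camera
for n in("wrist","side","scene"):np.savez(f"pics/{n}6.npz",**camera(n))
print(ray(dict(np.load("pics/wrist3.npz")),(226,181),135))
plan((607,-20,354.7),.055)
E
```

```text
[607.4295001  -19.78768284 135.        ]
pos [435.7 202.2 352.5] yaw 0.1258 tilt [3.1415 0.0035] w 15.216769514801003 shift [142.  241.9  -2.7] roll 0.0708
```

Request:
step_arm(linear=[[0,0,0],[0.0088,0.0129,0],[0.0176,0.0257,0],[0.0176,0.0257,0],[0.0176,0.0257,0],[0.0176,0.0257,0],[0.0176,0.0257,0],[0.0176,0.0257,0],[0.0176,0.0257,0],[0.0176,0.0257,0],[0.0088,0.0129,0],[0,0,0]], roll=[0.071,0,0,0,0,0,0,0,0,0,0,0], hand=[0,0,0,0,0,0,0,0,0,0,0,0])

```text
t: 17.6
ee_pos: [608.1, -22.6, 352.5]
orientation: [-3.141, 0.002, 0.053]
force: [-0.1, 0.4, -2.7]
gripper_width: 14.8
finger_force: 58.9
```

Request:
step_arm(linear=[[0,0,0.02],[0,0,0.018],[0,0,0],[0,0,0]], roll=[0,0,0,0], hand=[0,0,0,0])

```text
t: 18.0
ee_pos: [606.8, -19.3, 316.5]
orientation: [-3.141, 0.001, 0.056]
force: [0.2, -0.6, -2.5]
gripper_width: 14.8
finger_force: 58.7
```

```bash
python3 - <<'E'
from h import *
from workcell import camera
import cv2
plan((607,-20,314.7),.055)
for n in("wrist","side","scene"):np.savez(f"pics/{n}7.npz",**camera(n))
out=[]
for n,P in(("wrist",(600,-20,140)),("side",(607,-20,150)),("scene",(607,-20,150))):
    c=dict(np.load(f"pics/{n}7.npz"));u=proj(c,P)[0];print(n,u,"tip nominal",proj(c,(607,-20,150))[0],"mouth",proj(c,(607,-20,135))[0])
    w,h=(65,150);x0,y0=[int(v) for v in np.clip(u-[w/2,h*.5],0,[560-w,420-h])]
    print(n,"origin",x0,y0);out.append(cv2.resize(c["image"][y0:y0+h,x0:x0+w,::-1],None,fx=4,fy=4,interpolation=cv2.INTER_CUBIC))
o=np.hstack(out);cv2.imwrite("pics/m7.png",o);print(o.shape)
E
```

```text
pos [606.8 -19.3 316.5] yaw 0.056 tilt [-3.1411e+00  8.0000e-04] w 14.75610555790809 shift [0.2 0.7 1.8] roll 0.001
wrist [284.68935101 198.68899534] tip nominal [285.22973736 193.42185758] mouth [285.12840396 189.37680056]
wrist origin 252 123
side [225.78611474 177.69888325] tip nominal [225.78611474 177.69888325] mouth [226.3028372  182.45793103]
side origin 193 102
scene [267.62299147 243.22591994] tip nominal [267.62299147 243.22591994] mouth [267.68068259 248.33657819]
scene origin 235 168
(600, 780, 3)
```

View pics/m7.png

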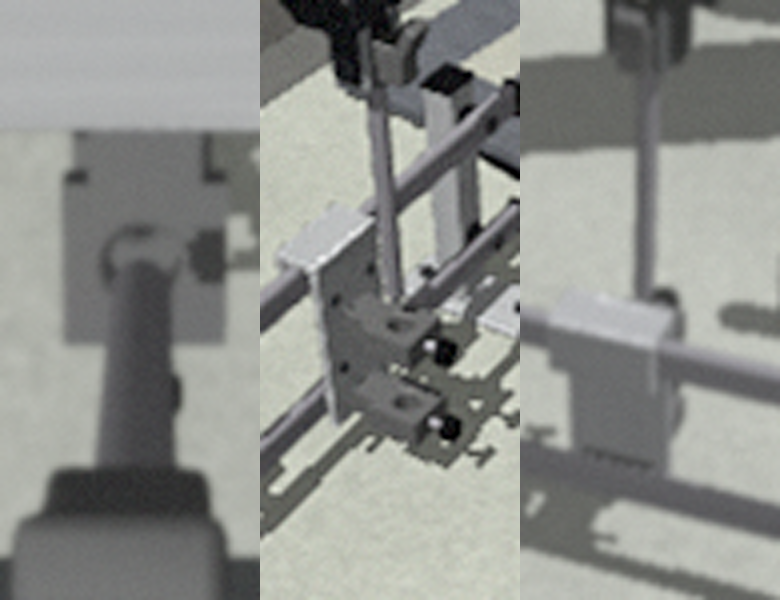

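The wrist strip shows the post tip at (146,262), in line with the hole centre (143,258). The side and scene strips agree to about 2 mm. I'll shift 0.7 mm in −x and go down carefully.

Request:
step_arm(linear=[[-0.0007,0,0.005],[0,0,0.006],[0,0,0.004],[0,0,0.002],[0,0,0.002],[0,0,0]], roll=[0,0,0,0,0,0], hand=[0,0,0,0,0,0])

```text
t: 18.75
ee_pos: [606.5, -20.1, 296.9]
orientation: [-3.141, 0.001, 0.055]
force: [-0.4, -0.8, -2.3]
gripper_width: 14.9
finger_force: 58.8
```

Request:
step_arm(linear=[[0,0,0.002],[0,0,0.002],[0,0,0]], roll=[0,0,0], hand=[0,0,0])

```text
t: 19.05
ee_pos: [606.5, -20.1, 293.0]
orientation: [-3.141, 0.0, 0.055]
force: [-0.1, -0.7, -2.4]
gripper_width: 15.2
finger_force: 58.8
```

Request:
step_arm(linear=[[0,0,0.002],[0,0,0.002],[0,0,0]], roll=[0,0,0], hand=[0,0,0])

```text
t: 19.35
ee_pos: [606.4, -20.1, 288.9]
orientation: [-3.141, 0.001, 0.055]
force: [0.3, 0.1, -2.5]
gripper_width: 15.0
finger_force: 58.8
```

Request:
step_arm(linear=[[0,0,0.004],[0,0,0.004],[0,0,0.004],[0,0,0.004],[0,0,0.004],[0,0,0]], roll=[0,0,0,0,0,0], hand=[0,0,0,0,0,0])

```text
t: 19.95
ee_pos: [606.2, -20.1, 268.4]
orientation: [-3.141, 0.001, 0.055]
force: [-0.8, -0.3, -2.3]
gripper_width: 15.4
finger_force: 58.8
```

Request:
step_arm(linear=[[0,0,0.004],[0,0,0.004],[0,0,0.004],[0,0,0.004],[0,0,0.004],[0,0,0.004],[0,0,0]], roll=[0,0,0,0,0,0,0], hand=[0,0,0,0,0,0,0])

```text
t: 20.65
ee_pos: [606.2, -20.1, 244.5]
orientation: [-3.141, 0.001, 0.055]
force: [0.4, -0.1, -2.0]
gripper_width: 15.2
finger_force: 58.8
```

Request:
step_arm(linear=[[0,0,0.003],[0,0,0.003],[0,0,0.003],[0,0,0.003],[0,0,0]], roll=[0,0,0,0,0], hand=[0,0,0,0,0])

```text
t: 21.15
ee_pos: [606.3, -20.1, 232.7]
orientation: [-3.141, 0.001, 0.055]
force: [0.3, -0.3, -2.6]
gripper_width: 15.4
finger_force: 58.8
```

Request:
step_arm(linear=[[0,0,0.002],[0,0,0.002],[0,0,0.002],[0,0,0.002],[0,0,0]], roll=[0,0,0,0,0], hand=[0,0,0,0,0])

```text
t: 21.65
ee_pos: [606.4, -20.1, 224.9]
orientation: [-3.141, 0.001, 0.055]
force: [-0.2, 0.2, -1.7]
gripper_width: 15.1
finger_force: 58.8
```

Request:
step_arm(linear=[[0,0,0.003],[0,0,0.003],[0,0,0.003],[0,0,0.003],[0,0,0]], roll=[0,0,0,0,0], hand=[0,0,0,0,0])

```text
t: 22.15
ee_pos: [606.5, -20.2, 212.7]
orientation: [-3.142, 0.001, 0.055]
force: [2.2, -0.5, -2.1]
gripper_width: 14.8
finger_force: 58.8
```

Request:
step_arm(linear=[[0,0,0.003],[0,0,0.003],[0,0,0.003],[0,0,0.003],[0,0,0.003],[0,0,0]], roll=[0,0,0,0,0,0], hand=[0,0,0,0,0,0])

```text
t: 22.75
ee_pos: [606.4, -20.1, 197.7]
orientation: [-3.141, 0.001, 0.055]
force: [0.6, -0.6, -2.4]
gripper_width: 15.3
finger_force: 58.8
```

```bash
python3 - <<'E'
from h import *
from workcell import camera,status
plan((606,-20,197.7),.055)
import cv2
for n in("side","scene"):np.savez(f"pics/{n}8.npz",**camera(n))
# post tip below the lower collar: column profile in the side view, before vs now
a=np.load("pics/side7.npz")["image"].astype(int).mean(2);c=dict(np.load("pics/side8.npz"));b=c["image"].astype(int).mean(2)
for z in(50,33):print(z,proj(c,(606.5,-20.5,z))[0].round(1))
u=proj(c,(606.5,-20.5,40))[0];x,y=int(u[0]),int(u[1])
print(x-8,y-10);print((b-a)[y-10:y+16,x-8:x+9].round().astype(int));print(b[y-10:y+16,x-8:x+9].round().astype(int))
print(status.state()["force"],status.state()["wrist_torque"])
E
```

```text
pos [606.4 -20.1 197.7] yaw 0.0548 tilt [-3.1413e+00  7.0000e-04] w 15.301841010641807 shift [-0.4 -0.1  0. ] roll -0.0002
50 [229.3 207.7]
33 [229.8 212.4]
221 200
[[  9   5  10   6   0   1  14  30  15  -1 -35 -64 -32   9 -22 -27   7]
 [  0   3   2   0   2   4  27  54  40  27  -2 -45 -23   6  -6 -12   5]
 [  5   3   2   5   6  -1  26  55  57  20   1 -34  -5   8   1  11  19]
 [  1  -1   0   3   2  -4   4  53  62  27  -8 -17   2   8   6  13  18]
 [  6  12   4   8   4   0  -6  13  29  11   1  -7  -1   9  11  17   5]
 [  4   1   8  10  11   4  -1  -4   0   5   1   3   9  25  23   5  -7]
 [  3  -1   4   2   6   4   9   7   2  -1   6   8  11  18 -26 -32 -32]
 [  9   6   6   1   2   6   7   2   9   2  11  17  14  15  -2  -5  -5]
 [  5   8  -2  -3  -1   7   0  -1   8   3  16  13   2  10  18  37  29]
 [  2  -3   1  -1   2   6   5   1  -5   2   3  -3  -3   8   5  36  36]
 [  0   8  -1   4  -5   7   2  -2   3   3  -3   3  13  -9  -4  -7 -10]
 [  6   2   5   3  -3   8   6   4  11   0   2  -3   0   3   1   0 -28]
 [  4  -1   6   5   9   7   3 -41 -39  12  -2  -3   3   5   7   5   6]
 [  2   8   
[... 2134 characters left out ...]
95 200 199 191 196 201 204 212 195 175 138  91  94  96]
 [201 198 202 196 199 194 191 195 203 201 203 209 210 191 173 138  90]
 [202 196 201 195 192 191 191 193 197 199 193 199 208 203 208 195 173]
 [192 194 196 196 194 195 199 196 198 200 199 203 204 204 204 207 212]
 [190 198 201 202 195 196 201 198 203 201 201 197 201 202 197 202 200]
 [190 194 200 199 201 199 203 201 199 198 200 197 196 201 194 203 198]
 [199 203 200 202 201 201 204 202 197 194 195 195 198 196 197 200 196]
 [205 201 201 196 195 195 194 196 198 199 200 200 201 201 198 198 189]
 [194 193 194 196 191 196 195 193 195 199 199 199 202 202 204 197 189]]
[ 0.18471083  0.29769944 -2.61992145] [-0.05147545 -0.08050834  0.00705469]
```

```bash
python3 -c "
from workcell import workorder
print(workorder.close_job())"
```

```text
the job is handed in; nothing more can be done
None
```

The clamp hangs on the upper bar with its collars on the robot's side, and the arm is holding the long rest through both collars with about 17 mm (calculated) showing below the lower one and its cradle set for a handset along the rail; only the rest's weight (about 2.5 N) is felt at the wrist, and the job was handed in at about 23 s.

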